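Clear the block heater's lid and hold it at its balance point

ROBOT

A 7-joint arm with a two-finger parallel gripper is mounted at the origin on the work surface. World frame = base frame: x ahead of the robot, y to its left, z up, the work surface at z = 0. Lengths are in m, angles in rad, forces in N, time in s.
With the tool pointing down it reaches from about 0.35 to 0.9 m from the base axis. Payload 8.1 kg.
Tool frame: the origin (TCP) lies midway between the tips of the shut fingers; the grasp point (between the pads) lies 19 mm behind it; z points along the fingers, y is the direction in which the jaws open and shut (so a half turn about z gives the same grasp; the last joint's range is limited). The gripper opens to 92 mm and grips with 3 to 60 N. Pads are 19 mm wide; open, the fingers measure 130 mm over their backs; the gripper's body (75 mm by 190 mm) begins 47 mm behind the grasp point.
Start: joints at [1.111, 0.434, 0.025, 1.573, -0.012, 1.134, -0.075], TCP at [0.218, -0.586, 0.227] pointing down, gripper open.
Joint ranges: [-2.62, 2.62], [-0.44, 2.09], [-1.27, 1.32], [0.08, 2.57], [-1.32, 4.46], [0.12, 2], [-2.74, 2.74]. Speed limits (rad/s): [2.22, 2.22, 3.01, 3.01, 3.14, 3.14, 3.14].

INTERFACE

Orientations are given as a unit quaternion [x, y, z, w].
In Python, from plant import manip gives the robot as it stands. The module is installed in compiled form; this text tells all that it offers.
- The arm moves only by the tool carry_out, never from a script. Its argument "motion" is a list that holds one entry, the list of rows, each a list of 6 numbers: the shift along the world's x, y, z in cm, then the turn, a rotation vector about the world's x, y, z in rad. A call has 1 to 10 rows; each row is the pose to reach, as a shift and turn from the pose commanded when the call began; what a row does not reach only later rows make up. A row lasts 1/8 s, in which the tool goes at most 62.5 mm and 10.7 degrees, less where a joint would pass 70% of its speed; a pose out of reach is approached as far as the arm can. A call with a gripper value outside its range is refused whole. "hand" is the finger opening in cm, from 0 to 9.18, set as the call begins (left out, the last holds). The fingers move at their own pace and stop on an object; "newtons" is the grip in N (left out, the last holds). Time passes only in rows, so rows that repeat a pose let the fingers close. It gives the time, the measured TCP pose, the force and the opening at its end, in the units of the state.
- manip.get_state(): the state, without advancing time (a new reading comes with each control period).
- manip.capture(name): name is "scene" or "top" or "wrist"; returns a dict with "pixels" (400x640x3 uint8, red, green, blue), "K" (3x3 intrinsics, pixels), "pose" (4x4, takes a point from camera to world coordinates). Camera axes: x right, y up, looking along -z (the intrinsics and any distortion apply to the point x, -y, -z); pixel columns grow to the right and rows downward; lengths in m; the calibration is good to about 2 mm. A picture is of the moment at which its call begins. There is no depth.
- manip.job_done(): hands the job in, once; it reports no verdict.
The state is a dict: "time": time; "joints": joint angles; "dq": joint speeds; "joint_torque": joint torques, N m; "ee_pos": TCP position; "ee_rot": TCP orientation; "wrist_force": force on the tool from outside, world axes, zero at the start; "ft_torque": the same for the moment, N m; "grip_width": opening from 0.0 (shut) to 1.0 (fully open).
Only numpy, scipy, OpenCV 4.12 (cv2) and the standard library are available. Lean on these libraries where they do the work, as an engineer would, in place of code of your own. Each camera call takes 0.05 s, during which the arm holds its last target. There are 200 camera calls.

TASK

The old lid stay of the vial heater has been taken off, so nothing props its lid. Put the three crumpled foil balls that lie on the lid into the round waste bin, then take the bar handle and swing the lid up smoothly to the point just short of upright where it balances, never letting it fall back past upright or drop. Finish still gripping the handle, with the lid held still at its balance point so that a colleague can fit the new stay, and leave the bottle, mortar, spatula and new stay where they are.

Things in the scene. Friction and masses are not known exactly. Their poses are not given: they have to be found in the camera images.
- heater: Dry-block vial heater, fixed to the bench: white casing 190 (x) x 200 (y) mm, with a low sloping control panel reaching to x = -170 mm, at most 65 mm high, in front. Origin on the bench under the centre of the casing; its x axis points from the control panel back to the hinge, y to the left, z up. The closed lid covers x -95 to +95 mm, y -102 to +102 mm, and its flat top is 144 mm above the bench. A stay stud sticks out 10 mm on the left side.
- lid (a joint): Hinge angle of the heater's lid in rad: 0 closed (lid level), growing as the front edge is lifted and swung up and back, 1.571 upright, end of travel 2.2. The lid (grey, insulated, 190 x 204 x 52 mm, 0.45 to 0.85 kg) turns almost freely: its weight stands straight above the hinge pin at 1.43 rad (82 degrees, 8 short of upright); below that it drops shut, above it falls back.
- lid_hinge (a point): Point on the lid's hinge pin axis, mid-width: in the heater frame x = +100 mm, y = 0, z = 104 mm. The pin runs along the heater's y axis.
- lid_bar (a point): Middle of the lid's round steel bar handle: 14 mm thick, 130 mm between its two end arms, parallel to the hinge pin, 36 mm free gap between it and the lid's front edge. Lid closed: heater frame x = -138 mm, y = 0, z = 134 mm (10 mm below the lid's top), that is 238 mm in front of the pin and 30 mm above it, and 69 mm clear above the control panel. It moves with the lid about the pin and can turn in a grip.
- foil_a: Crumpled ball of aluminium foil, hard, about 32 mm across and 32 mm high, 14 g, lying on the closed lid. Origin: middle of its underside as placed, 16 mm below its centre.
- foil_b: The smallest foil ball, 29 mm across and high, 11 g, on the closed lid. Origin: middle of its underside, 15 mm below its centre.
- foil_c: The largest foil ball, 35 mm across and high, 18 g, on the closed lid. Origin: middle of its underside, 17 mm below its centre.
- bin: Round open waste bin of grey plastic, loose, 0.45 kg, 118 mm high, 166 mm across the rim, 136 mm across the foot, walls 4 mm; it stands on the bench to the left or right of the heater. Origin: centre of its underside, z up.
- bottle: Bystander: closed white plastic bottle, 72 mm across, 160 mm high, standing on the side of the heater opposite the bin. Origin: centre of its underside.
- mortar: Bystander: white ceramic mortar bowl, 104 mm across, 58 mm high, at the back on the right. Origin: centre of its underside.
- stay: Bystander: the new lid stay, two flat steel bars pinned into a shallow bend, about 250 mm long overall, 11 mm high, lying on the bench at the front on the left. Origin: near the pin at the bend, on the bench.
- spatula: Bystander: slim lab spatula, black handle, 190 mm long, 9 mm high, lying on the bench at the front on the right. Origin: middle of its underside.
Not all that is in view belongs to the job. Leave any green or pink look-alike of the foil_b alone.

How it is judged:
On the way:
1. all three foil balls are in the bin while the lid is still closed (horizontal distance between each of foil_a, foil_b, foil_c and bin below 0.075 m and z of each of foil_a, foil_b, foil_c in the frame of bin below 0.1 m and value of joint lid below 0.1 rad), for 0.2 s.
At the end, for the whole second after the job is handed in: The three foil balls rest in the bin; the lid stands still within 0.1 rad (6 degrees) of its balance angle 1.43 rad, and the fingers grip its bar handle with more than 2 N (grasp point within 60 mm of the middle of the bar), for the whole last second (horizontal distance between each of foil_a, foil_b, foil_c and bin below 0.075 m and z of each of foil_a, foil_b, foil_c in the frame of bin below 0.1 m and value of joint lid between 1.332 and 1.532 rad and velocity of joint lid between -0.08 and 0.08 rad/s and contact force between the fingers and lid above 2 N and distance between the grasp point and lid_bar below 0.06 m and linear speed of each of foil_a, foil_b, foil_c below 0.05 m/s); the arm keeps its last pose, push and grip.
It fails at once if the lid falls back past upright (over 1.75 rad) (value of joint lid above 1.75 rad).
It fails at once if the lid drops or is flung (turns faster than 2.5 rad/s) (velocity of joint lid above 2.5 rad/s or velocity of joint lid below -2.5 rad/s).
It fails at once if a bystander (bottle, mortar, new stay, spatula) is shifted more than 30 mm (distance of any of bottle, mortar, stay, spatula from where it was at the start of the episode above 0.03 m).
It fails at once if the bottle is tipped over (angle between bottle's own z axis and vertical above 0.5 rad).
It fails at once if the bin is tipped over (angle between bin's own z axis and vertical above 0.5 rad).
It also fails if it takes over 72 s, if anything falls off the work surface, if the arm or the gripper's body presses on something with over 40 N, if the wrist force passes 120 N, or if a joint passes its speed limit or range.

## Working session

There is one attempt and no reset: what is moved stays moved. The work goes in short steps, Python scripts to look and compute and a tool call to move; the robot and the scene stay as the last step left them, time stands still between calls to the robot, and variables do not carry over. Pictures are saved under pics/ and viewed, about 8 in all and at most 12, crops included, and the job is handed in when it is done.

Besides the shell and the picture viewer there is one more tool, called after "Request:" as name(argument=value, ...) on one line, values as JSON. carry_out: Moves the arm, as the interface text tells. Its arguments: {"type":"object","properties":{"motion":{"type":"array"},"hand":{"type":"number"},"newtons":{"type":"number"}},"required":["motion"]}

```bash
mkdir -p pics
cat > h.py <<'E'
import numpy as np, cv2
from plant import manip
def cap(n,f=None):
    c=manip.capture(n)
    if f: cv2.imwrite('pics/'+f,c['pixels'][:,:,::-1])
    return c
def ray(c,u,v):
    K,P=np.array(c['K']),np.array(c['pose'])
    d=np.array([(u-K[0,2])/K[0,0],-(v-K[1,2])/K[1,1],-1.])
    return P[:3,3],P[:3,:3]@d
def onz(c,u,v,z):
    o,d=ray(c,u,v); return o+d*(z-o[2])/d[2]
def tri(c1,p1,c2,p2):
    o1,d1=ray(c1,*p1);o2,d2=ray(c2,*p2)
    s=np.linalg.lstsq(np.c_[d1,-d2],o2-o1,rcond=None)[0]
    a,b=o1+s[0]*d1,o2+s[1]*d2
    return (a+b)/2,np.linalg.norm(a-b)
def proj(c,p):
    K,P=np.array(c['K']),np.array(c['pose'])
    q=P[:3,:3].T@(np.array(p)-P[:3,3]); return K[0,0]*q[0]/-q[2]+K[0,2],K[1,1]*-q[1]/-q[2]+K[1,2]
E
python3 - <<'E'
from h import *
for n in('scene','top','wrist'):
    c=cap(n,n+'1.png'); np.savez(n+'1.npz',**{k:np.array(c[k]) for k in('pixels','K','pose')}); print(n,np.round(c['K'],1).tolist(),np.round(c['pose'],3).tolist(),[k for k in c])
print(manip.get_state())
E
```

```text
scene [[424.1, 0.0, 320.1], [0.0, 424.1, 200.1], [0.0, 0.0, 1.0]] [[-0.797, -0.328, 0.507, 1.093], [0.604, -0.415, 0.681, 0.802], [-0.013, 0.849, 0.529, 0.76], [0.0, 0.0, 0.0, 1.0]] ['pixels', 'K', 'pose']
top [[423.2, 0.0, 329.1], [0.0, 423.2, 199.3], [0.0, 0.0, 1.0]] [[0.028, 0.975, -0.219, 0.268], [-1.0, 0.026, -0.012, -0.018], [-0.006, 0.22, 0.976, 1.141], [0.0, 0.0, 0.0, 1.0]] ['pixels', 'K', 'pose']
wrist [[313.4, 0.0, 320.3], [0.0, 313.4, 198.0], [0.0, 0.0, 1.0]] [[0.35, 0.904, 0.245, 0.284], [-0.937, 0.339, 0.089, -0.562], [-0.003, -0.26, 0.966, 0.385], [0.0, 0.0, 0.0, 1.0]] ['pixels', 'K', 'pose']
{'time': 0.15, 'joints': array([ 1.11140784,  0.43510325,  0.02496545,  1.57381652, -0.01157344,
        1.1339779 , -0.07508643]), 'dq': array([ 0.00128891, -0.00196684, -0.00122852, -0.00167912,  0.00103005,
       -0.00076933,  0.00055388]), 'joint_torque': array([ 1.07256230e-03, -6.68259573e+01,  9.85222422e-01, -3.14696002e+01,
       -6.06092834e-02,  3.92919627e-02,  1.02223039e-04]), 'ee_pos': array([ 0.21812673, -0.58533259,  0.22612778]), 'ee_rot': array([ 9.84132861e-01,  1.77432172e-01, -1.65352174e-04, -5.56297134e-04]), 'wrist_force': array([0.02605942, 0.60683102, 0.46576998]), 'ft_torque': array([-0.03222365,  0.01987706,  0.02414276]), 'grip_width': 1.0010118920495337}
```

View pics/scene1.png

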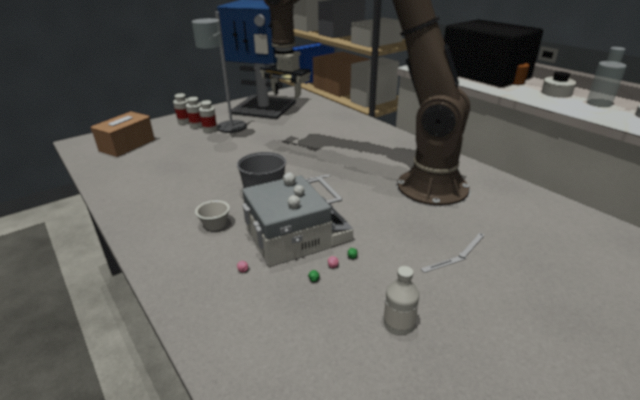

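View pics/top1.png

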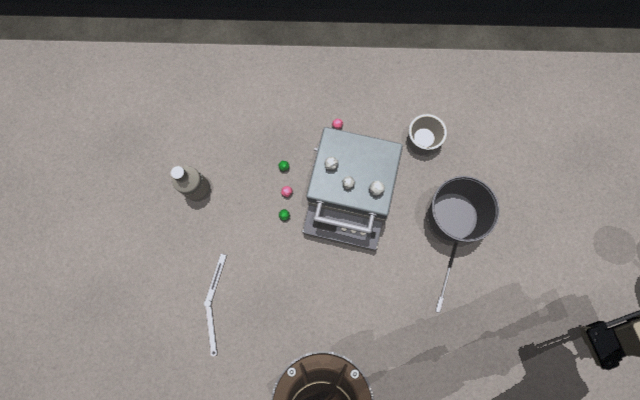

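The scene view shows the heater with three light balls near (290,179), (299,190) and (294,201), the bin at (262,168) and the bottle at (402,305). The top view shows the balls near (331,163), (348,183) and (376,188), the bin at (464,210), the bar around (345,220), the spatula at (447,275) and the stay at (213,305).

Run:
```python
from h import *
L=lambda n:dict(np.load(n+'1.npz'))
t,s=L('top'),L('scene')
def blobs(c,box,th):
    x0,y0,x1,y1=box; im=c['pixels'][y0:y1,x0:x1].astype(int)
    m=(im.min(2)>th).astype(np.uint8)
    n,_,st,ce=cv2.connectedComponentsWithStats(m)
    return [(st[i,4],st[i,2],st[i,3],np.round(ce[i]+[x0,y0],1)) for i in range(1,n) if st[i,4]>15]
for th in(150,165,180):
    print(th,'top',blobs(t,(312,130,400,240),th)); print('scene',blobs(s,(245,165,345,240),th))
for u,v in((331,163),(348,183),(376,188)): 
    p=onz(t,u,v,.16); print(p.round(3),np.round(proj(s,p),1))
p=onz(t,464.5,210,.118);print('bin',p.round(3),np.round(proj(s,p),1))
a=t['pixels'][110:255,290:510];b=s['pixels'][140:265,190:370]
A=cv2.resize(a,None,fx=3.6,fy=3.6,interpolation=2)
cv2.imwrite('pics/a.png',A[:,:,::-1])
B=cv2.resize(b,None,fx=4.4,fy=4.4,interpolation=2);cv2.imwrite('pics/b.png',B[:,:,::-1])
```

```text
150 top [(np.int32(138), np.int32(10), np.int32(26), array([315.1, 139.2])), (np.int32(5648), np.int32(88), np.int32(84), array([356.7, 167.2])), (np.int32(34), np.int32(4), np.int32(18), array([398. , 176.2])), (np.int32(553), np.int32(20), np.int32(55), array([393.2, 218.5])), (np.int32(298), np.int32(60), np.int32(31), array([342.5, 221. ]))]
scene [(np.int32(39), np.int32(8), np.int32(6), array([288.5, 174.8])), (np.int32(54), np.int32(21), np.int32(21), array([330.2, 188.4])), (np.int32(26), np.int32(7), np.int32(5), array([297.8, 187.2])), (np.int32(39), np.int32(9), np.int32(6), array([292.6, 197.8]))]
165 top [(np.int32(4564), np.int32(88), np.int32(83), array([351.5, 169.9])), (np.int32(247), np.int32(58), np.int32(29), array([342.9, 221.3]))]
scene [(np.int32(17), np.int32(5), np.int32(4), array([288.1, 174.6]))]
180 top [(np.int32(562), np.int32(31), np.int32(53), array([323.4, 181.3])), (np.int32(63), np.int32(10), np.int32(10), array([330.5, 161. ])), (np.int32(57), np.int32(8), np.int32(12), array([347.9, 180.3])), (np.int32(95), np.int32(11), np.int32(11), array([377.1, 186. ])), (np.int32(43), np.int32(13), np.int32(12), array([347.8, 197.7])), (np.int32(197), np.int32(58), np.int32(28), array([342.8, 221.2]))]
scene []
[ 0.579 -0.008  0.16 ] [293.4 201.7]
[ 0.53 -0.05  0.16] [299.5 189.6]
[ 0.519 -0.117  0.16 ] [289.3 179.3]
bin [ 0.48  -0.339  0.118] [263.1 161.5]
```

View pics/a.png

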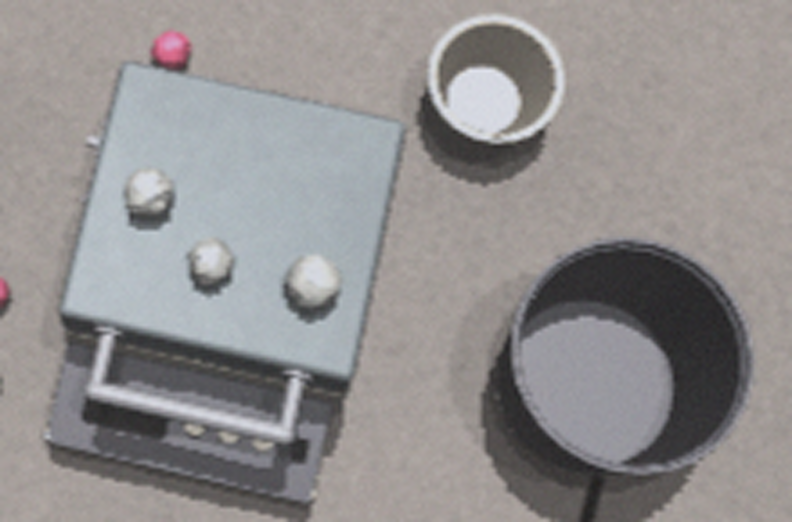

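View pics/b.png

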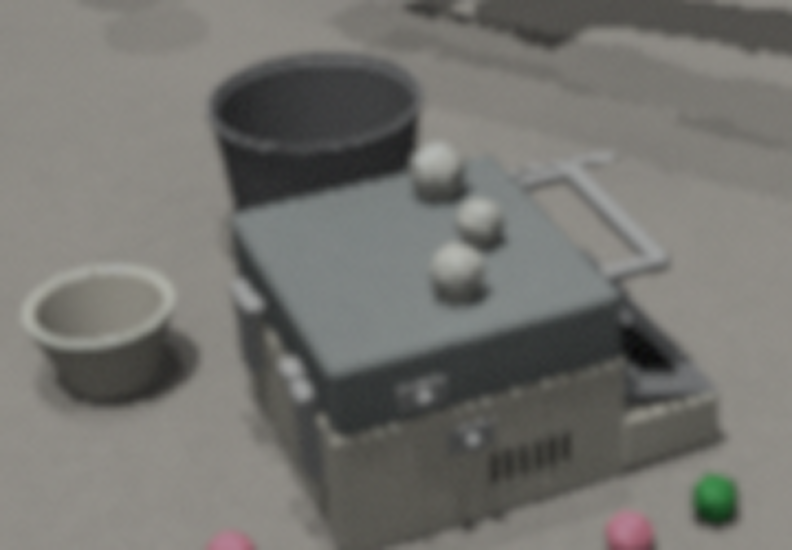

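The enlarged crops show foil A at left, B in the middle (smallest) and C at right (largest). In the top crop the bar runs from (98,388) to (288,430) and the bin rim is centred at (631,356). In the scene crop the bar runs from (570,165) to (655,262) and the bin rim is centred at (315,103).

Run:
```python
from h import *
L=lambda n:dict(np.load(n+'1.npz'))
t,s=L('top'),L('scene')
f=lambda u,v:(290+u/3.6,110+v/3.6)
g=lambda u,v:(190+u/4.4,140+v/4.4)
for n,a,b in(('A',(149,192),(458,272)),('B',(210,263),(480,221)),('C',(313,281),(437,171)),('barL',(98,388),(655,262)),('barR',(288,430),(570,165)),('bin',(631,356),(315,103)),
 ('lidBL',(128,64),(330,378)),('lidBR',(403,124),(237,214)),('lidFL',(64,318),(620,295)),('lidFR',(345,380),(487,158))):
    p,e=tri(t,f(*a),s,g(*b)); print(n,p.round(4),round(e,4), onz(t,*f(*a),.144).round(3))
from scipy.spatial.transform import Rotation as R
st=manip.get_state();print(R.from_quat(st['ee_rot']).as_matrix().round(3))
```

```text
A [ 0.5771 -0.0084  0.1592] 0.002 [ 0.583 -0.009  0.144]
B [ 0.5301 -0.0511  0.1578] 0.0002 [ 0.534 -0.051  0.144]
C [ 0.5183 -0.119   0.1606] 0.0011 [ 0.523 -0.121  0.144]
barL [0.4476 0.0223 0.1313] 0.0015 [0.446 0.021 0.144]
barR [ 0.4208 -0.1044  0.1382] 0.0034 [ 0.421 -0.105  0.144]
bin [ 0.484  -0.3432  0.1107] 0.0003 [ 0.477 -0.333  0.144]
lidBL [0.6789 0.0088 0.1348] 0.0009 [0.676 0.008 0.144]
lidBR [ 0.6361 -0.1823  0.1418] 0.0026 [ 0.636 -0.183  0.144]
lidFL [0.4943 0.0463 0.1371] 0.0004 [0.493 0.046 0.144]
lidFR [ 0.4582 -0.1445  0.1384] 0.0038 [ 0.456 -0.143  0.144]
[[ 0.937  0.349 -0.001]
 [ 0.349 -0.937  0.001]
 [-0.    -0.001 -1.   ]]
```

All points agree with the given sizes: the balls' centres are about 0.16 m up, the bar is at z ≈ 0.135 and the bin rim at 0.111 (0.118 stated). The heater yaw is ≈ -0.208 rad. I'll start with foil C.

Request:
carry_out(motion=[[[30.0, 46.7, -1.2, 0, 0, 0], [30.0, 46.7, -1.2, 0, 0, 0], [30.0, 46.7, -1.2, 0, 0, 0], [30.0, 46.7, -1.2, 0, 0, 0], [30.0, 46.7, -1.2, 0, 0, 0], [30.0, 46.7, -1.2, 0, 0, 0], [30.0, 46.7, -1.2, 0, 0, 0], [30.0, 46.7, -1.2, 0, 0, 0], [30.0, 46.7, -1.2, 0, 0, 0], [30.0, 46.7, -1.2, 0, 0, 0]]], hand=6.2, newtons=12)

```text
time: 1.4
ee_pos: [0.5202, -0.1134, 0.2145]
ee_rot: [0.983, 0.181, 0.001, -0.001]
wrist_force: [-0.1, -0.8, 0.1]
grip_width: 0.675
```

Run:
```python
from h import *
s=manip.get_state();print(s['time'],s['ee_pos'],s['ee_rot'],s['dq'].round(3))
c=cap('wrist','w2.png')
for n,p in dict(A=[.5771,-.0084,.16],B=[.5301,-.0511,.158],C=[.5183,-.119,.161],tcp=s['ee_pos']).items(): print(n,np.round(proj(c,p),1))
```

```text
1.4 [ 0.52017452 -0.11342799  0.21449291] [ 9.83430877e-01  1.81279552e-01  5.14371692e-04 -1.08115092e-03] [ 0.059 -0.016  0.074  0.029  0.022  0.011  0.052]
A [197.6  79.6]
B [240.5 170.3]
C [325.4 219.9]
tcp [318.4 245.3]
```

View pics/w2.png

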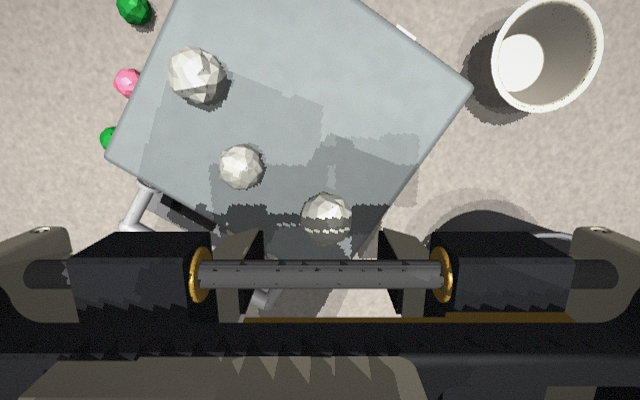

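The wrist view shows the balls at (196,76), (242,166) and (326,216), within 4 px of my predictions. Going down on C.

Request:
carry_out(motion=[[[0, 0, -2, 0, 0, 0], [0, 0, -4.5, 0, 0, 0], [0, 0, -6.6, 0, 0, 0], [0, 0, -6.6, 0, 0, 0], [0, 0, -6.6, 0, 0, 0]]])

```text
time: 2.08
ee_pos: [0.5183, -0.1196, 0.1495]
ee_rot: [0.984, 0.177, 0.0, 0.0]
wrist_force: [0.2, -0.0, 0.6]
grip_width: 0.675
```

Request:
carry_out(motion=[[[0, 0, 0, 0, 0, 0], [0, 0, 0, 0, 0, 0], [0, 0, 0, 0, 0, 0], [0, 0, 0, 0, 0, 0], [0, 0, 5, 0, 0, 0], [0, 0, 8, 0, 0, 0]]], hand=1, newtons=12)

```text
time: 2.82
ee_pos: [0.5187, -0.1186, 0.2306]
ee_rot: [0.984, 0.177, 0.001, 0.0]
wrist_force: [0.1, -0.7, -0.1]
grip_width: 0.39
```

Request:
carry_out(motion=[[[-0.9, -5.6, 0, 0, 0, 0], [-1.7, -11.2, 0, 0, 0, 0], [-2.5, -16.8, 0, 0, 0, 0], [-3.4, -22.4, 0, 0, 0, 0], [-3.4, -22.4, -5, 0, 0, 0], [-3.4, -22.4, -10, 0, 0, 0], [-3.4, -22.4, -13.5, 0, 0, 0], [-3.4, -22.4, -13.5, 0, 0, 0], [-3.4, -22.4, -13.5, 0, 0, 0]]])

```text
time: 3.95
ee_pos: [0.4851, -0.343, 0.0951]
ee_rot: [0.984, 0.177, 0.001, 0.001]
wrist_force: [0.4, 0.1, 0.6]
grip_width: 0.384
```

Request:
carry_out(motion=[[[0, 0, 0, 0, 0, 0], [0, 0, 0, 0, 0, 0], [0, 0, 0, 0, 0, 0], [0, 0, 6, 0, 0, 0], [0, 0, 12, 0, 0, 0], [1.1, 5.8, 12, 0, 0, 0], [2.2, 11.6, 12, 0, 0, 0], [3.3, 17.4, 12, 0, 0, 0], [4.4, 23.2, 12, 0, 0, 0], [4.6, 29.2, 12, 0, 0, 0]]], hand=5.6)

```text
time: 5.2
ee_pos: [0.5308, -0.0488, 0.2141]
ee_rot: [0.984, 0.177, 0.001, 0.0]
wrist_force: [0.7, 0.4, 0.2]
grip_width: 0.611
```

Run:
```python
from h import *
c=cap('top'); s=cap('wrist','w3.png'); st=manip.get_state(); print(st['ee_pos'],st['grip_width'])
a=c['pixels'][110:255,290:510];A=cv2.resize(a,None,fx=3.6,fy=3.6,interpolation=2)
cv2.imwrite('pics/a3.png',A[:,:,::-1])
```

```text
[ 0.53048046 -0.04223424  0.21433646] 0.6124097822048246
```

View pics/a3.png

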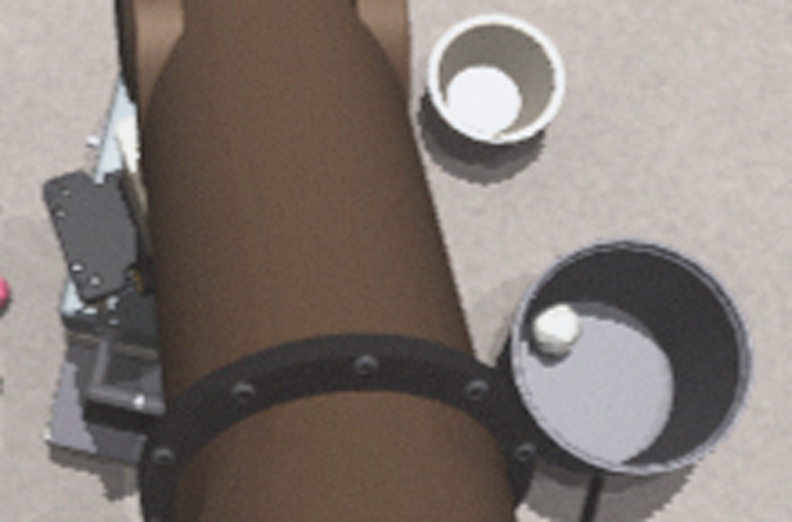

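The top view shows ball C in the bin at crop (556,330), and nothing else has moved. Next is B.

Request:
carry_out(motion=[[[0, 0, 0, 0, 0, 0], [0, 0, -1, 0, 0, 0], [0, 0, -4, 0, 0, 0], [0, 0, -6.6, 0, 0, 0], [0, 0, -6.6, 0, 0, 0], [0, 0, -6.6, 0, 0, 0]]])

```text
time: 6.05
ee_pos: [0.5299, -0.0519, 0.1473]
ee_rot: [0.984, 0.176, -0.0, 0.0]
wrist_force: [-0.4, 0.6, -0.0]
grip_width: 0.612
```

Request:
carry_out(motion=[[[0, 0, 0, 0, 0, 0], [0, 0, 0, 0, 0, 0], [0, 0, 0, 0, 0, 0], [0, 0, 0, 0, 0, 0], [0, 0, 5, 0, 0, 0], [0, 0, 8, 0, 0, 0]]], hand=1)

```text
time: 6.8
ee_pos: [0.5308, -0.0505, 0.2296]
ee_rot: [0.984, 0.178, 0.001, 0.0]
wrist_force: [0.1, 0.5, 0.0]
grip_width: 0.312
```

Request:
carry_out(motion=[[[-0.9, -5.8, 0, 0, 0, 0], [-1.8, -11.7, 0, 0, 0, 0], [-2.7, -17.5, 0, 0, 0, 0], [-3.6, -23.4, 0, 0, 0, 0], [-4.6, -29.2, 0, 0, 0, 0], [-4.6, -29.2, -5, 0, 0, 0], [-4.6, -29.2, -10, 0, 0, 0], [-4.6, -29.2, -13, 0, 0, 0], [-4.6, -29.2, -13, 0, 0, 0], [-4.6, -29.2, -13, 0, 0, 0]]])

```text
time: 8.05
ee_pos: [0.4851, -0.3431, 0.0991]
ee_rot: [0.984, 0.177, 0.001, 0.001]
wrist_force: [0.4, -0.4, 0.1]
grip_width: 0.312
```

Request:
carry_out(motion=[[[0, 0, 0, 0, 0, 0], [0, 0, 0, 0, 0, 0], [0, 0, 0, 0, 0, 0], [0, 0, 6, 0, 0, 0], [0, 0, 11.6, 0, 0, 0], [1.6, 5.8, 11.6, 0, 0, 0], [3.2, 11.6, 11.6, 0, 0, 0], [4.8, 17.4, 11.6, 0, 0, 0], [6.4, 23.2, 11.6, 0, 0, 0], [8, 29, 11.6, 0, 0, 0]]], hand=5.8)

```text
time: 9.3
ee_pos: [0.5646, -0.0509, 0.2142]
ee_rot: [0.984, 0.177, 0.0, 0.0]
wrist_force: [0.9, -0.5, -0.2]
grip_width: 0.632
```

Request:
carry_out(motion=[[[1.3, 4.5, 0, 0, 0, 0], [1.3, 4.5, 0, 0, 0, 0], [1.3, 4.5, -2, 0, 0, 0], [1.3, 4.5, -4.5, 0, 0, 0], [1.3, 4.5, -6.5, 0, 0, 0], [1.3, 4.5, -6.5, 0, 0, 0], [1.3, 4.5, -6.5, 0, 0, 0]]])

```text
time: 10.18
ee_pos: [0.5777, -0.0082, 0.1496]
ee_rot: [0.984, 0.177, 0.0, 0.0]
wrist_force: [0.1, 0.5, 0.2]
grip_width: 0.631
```

Request:
carry_out(motion=[[[0, 0, 0, 0, 0, 0], [0, 0, 0, 0, 0, 0], [0, 0, 0, 0, 0, 0], [0, 0, 0, 0, 0, 0], [0, 0, 5, 0, 0, 0], [0, 0, 8, 0, 0, 0]]], hand=1)

```text
time: 10.92
ee_pos: [0.5777, -0.0075, 0.2306]
ee_rot: [0.984, 0.177, 0.001, 0.0]
wrist_force: [0.6, -0.4, -0.6]
grip_width: 0.363
```

Request:
carry_out(motion=[[[-1.6, -5.6, 0, 0, 0, 0], [-3.2, -11.2, 0, 0, 0, 0], [-4.7, -16.8, 0, 0, 0, 0], [-6.2, -22.4, 0, 0, 0, 0], [-7.8, -28, 0, 0, 0, 0], [-9.3, -33.5, 0, 0, 0, 0], [-9.3, -33.5, -5, 0, 0, 0], [-9.3, -33.5, -10, 0, 0, 0], [-9.3, -33.5, -12.8, 0, 0, 0], [-9.3, -33.5, -12.8, 0, 0, 0]]])

```text
time: 12.18
ee_pos: [0.4828, -0.3417, 0.0987]
ee_rot: [0.984, 0.177, -0.002, -0.002]
wrist_force: [0.8, 0.1, 1.4]
grip_width: 0.361
```

Request:
carry_out(motion=[[[0, 0, 0, 0, 0, 0], [0, 0, 0, 0, 0, 0], [0, 0, 0, 0, 0, 0], [0, 0, 6, 0, 0, 0], [0, 0, 12, 0, 0, 0], [-0.9, 5.5, 12, 0, 0, 0.17], [-1.8, 11, 12, 0, 0, 0.34], [-2.7, 16.5, 12, 0, 0, 0.51], [-3.6, 22, 12, 0, 0, 0.68], [-4.5, 27, 12, 0, 0, 0.85]]], hand=5.2)

```text
time: 13.42
ee_pos: [0.439, -0.0708, 0.2215]
ee_rot: [0.822, 0.57, 0.001, 0.001]
wrist_force: [0.7, 0.4, 0.5]
grip_width: 0.564
```

Request:
carry_out(motion=[[[-0.5, 3.2, 0, 0, 0, 0.156], [-0.5, 3.2, 0, 0, 0, 0.156], [-0.5, 3.2, 0, 0, 0, 0.156], [-0.5, 3.2, 0, 0, 0, 0.156]]], hand=3.4)

```text
time: 13.92
ee_pos: [0.4345, -0.0418, 0.2208]
ee_rot: [0.778, 0.629, -0.0, 0.0]
wrist_force: [-0.3, -0.4, -0.1]
grip_width: 0.373
```

Run:
```python
from h import *
from scipy.spatial.transform import Rotation as R
c=cap('top'); s=cap('wrist','w4.png'); st=manip.get_state(); print(st['time'],st['ee_pos'],st['grip_width'],R.from_quat(st['ee_rot']).as_matrix().round(3).tolist(),st['joints'].round(2))
for n,p in dict(barL=[.4476,.0223,.134],barR=[.4208,-.1044,.134],mid=[.4342,-.041,.134],t=st['ee_pos']).items(): print(n,np.round(proj(s,p),1))
A=cv2.resize(c['pixels'][110:255,290:510],(480,316),interpolation=2)
o=np.zeros((590,800,3),np.uint8);o[:316,:480]=A;o[317:590,:437]=cv2.resize(s['pixels'],(437,273))
x=cap('scene')['pixels'][130:270,200:350];o[317:590,440:732]=cv2.resize(x,(292,273))
cv2.imwrite('pics/a4.png',o[:,:,::-1])
```

```text
14.025 [ 0.43438618 -0.04154049  0.22069421] 0.3685528170759503 [[0.209, 0.978, -0.0], [0.978, -0.209, -0.0], [-0.0, -0.0, -1.0]] [ 0.37  0.17 -0.45  1.99  0.09  1.   -0.33]
barL [319.3 118.5]
barR [319.6 272.6]
mid [319.4 200.5]
t [319.5 243.8]
```

View pics/a4.png

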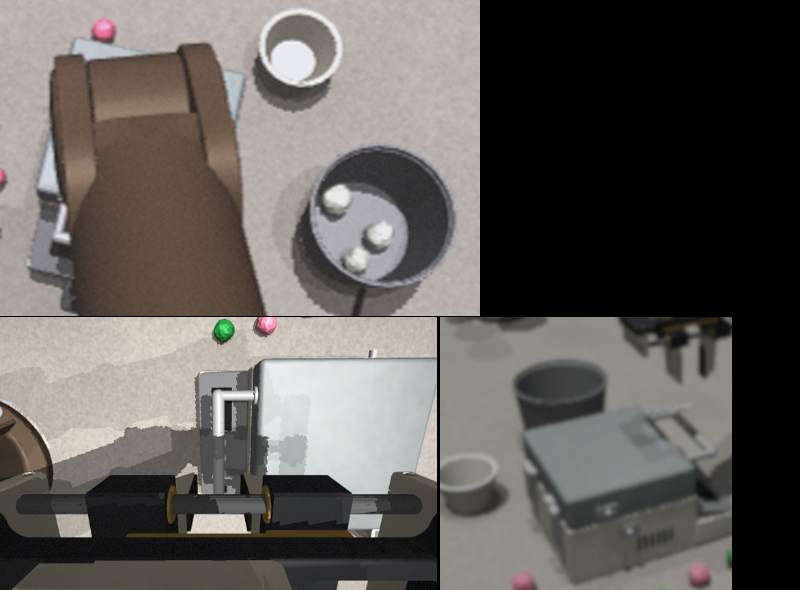

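The picture shows all three balls in the bin. The bar sits at wrist column ≈319, as predicted, centred between the fingers. Going down on the bar and gripping.

Request:
carry_out(motion=[[[0, 0, -4, 0, 0, 0], [0, 0, -8, 0, 0, 0], [0, 0, -10, 0, 0, 0], [0, 0, -10.8, 0, 0, 0], [0, 0, -10.8, 0, 0, 0], [0, 0, -10.8, 0, 0, 0]]])

```text
time: 14.82
ee_pos: [0.435, -0.0407, 0.1136]
ee_rot: [0.777, 0.63, 0.001, 0.001]
wrist_force: [0.9, -0.5, -1.2]
grip_width: 0.371
```

Request:
carry_out(motion=[[[0, 0, 0, 0, 0, 0], [0, 0, 0, 0, 0, 0], [0, 0, 0, 0, 0, 0], [0, 0, 0, 0, 0, 0], [0, 0, 0, 0, 0, 0]]], hand=0.4, newtons=35)

```text
time: 15.45
ee_pos: [0.4343, -0.0407, 0.113]
ee_rot: [0.777, 0.63, -0.0, 0.0]
wrist_force: [-2.8, -0.2, 6.3]
grip_width: 0.142
```

Run:
```python
import numpy as np
h=np.array([.667,-.090,.104]);xh=np.array([.978,-.2065])
f=lambda t:np.r_[h[:2]-.240*np.cos(t+.1254)*xh,h[2]+.240*np.sin(t+.1254)]
for i in range(0,27): t=i*.055;print(round(t,3),((f(t)-f(0))*100).round(1).tolist())
```

```text
0.0 [0.0, 0.0, 0.0]
0.055 [0.2, -0.0, 1.3]
0.11 [0.5, -0.1, 2.6]
0.165 [0.8, -0.2, 3.9]
0.22 [1.2, -0.3, 5.1]
0.275 [1.7, -0.4, 6.4]
0.33 [2.2, -0.5, 7.6]
0.385 [2.8, -0.6, 8.7]
0.44 [3.5, -0.7, 9.9]
0.495 [4.2, -0.9, 11.0]
0.55 [5.0, -1.0, 12.0]
0.605 [5.8, -1.2, 13.0]
0.66 [6.7, -1.4, 14.0]
0.715 [7.6, -1.6, 14.9]
0.77 [8.6, -1.8, 15.7]
0.825 [9.6, -2.0, 16.5]
0.88 [10.7, -2.3, 17.3]
0.935 [11.8, -2.5, 17.9]
0.99 [13.0, -2.7, 18.6]
1.045 [14.1, -3.0, 19.1]
1.1 [15.3, -3.2, 19.6]
1.155 [16.6, -3.5, 20.0]
1.21 [17.8, -3.8, 20.3]
1.265 [19.1, -4.0, 20.6]
1.32 [20.4, -4.3, 20.8]
1.375 [21.6, -4.6, 20.9]
1.43 [22.9, -4.8, 21.0]
```

The bar is gripped at 13 mm. Now I swing the lid along the arc at about 0.44 rad/s.

Request:
carry_out(motion=[[[0.1, 0, 0.6, 0, 0, 0], [0.3, 0, 1.9, 0, 0, 0], [0.6, -0.1, 3.2, 0, 0, 0], [1.0, -0.2, 4.5, 0, 0, 0], [1.5, -0.3, 5.8, 0, 0, 0], [2.0, -0.4, 7.0, 0, 0, 0], [2.5, -0.5, 8.2, 0, 0, 0], [3.1, -0.6, 9.3, 0, 0, 0], [3.8, -0.8, 10.4, 0, 0, 0], [4.2, -0.9, 11, 0, 0, 0]]])

```text
time: 16.7
ee_pos: [0.4746, -0.0491, 0.2234]
ee_rot: [0.777, 0.63, -0.001, -0.001]
wrist_force: [-10.6, 1.8, 2.4]
grip_width: 0.141
```

```bash
cat > st.py <<'E'
from h import *
s=manip.get_state();p=s['ee_pos'];print(s['time'],p.round(4),s['wrist_force'].round(1),s['grip_width'],s['joints'].round(2))
g=p+[0,0,.019]; x=np.dot(g[:2]-[.667,-.09],[.978,-.2065]); z=g[2]-.104
print('angle',np.arctan2(z,-x)-.1254,'r',np.hypot(x,z))
E
python3 st.py
```

```text
16.7 [ 0.4746 -0.0491  0.2234] [-10.6   1.8   2.4] 0.14051697929600807 [ 0.36  0.24 -0.44  1.89  0.12  1.04 -0.34]
angle 0.48788912223409825 r 0.2403857740927537
```

Request:
carry_out(motion=[[[0.5, 0, 0.7, 0, 0, 0], [1.3, -0.2, 1.7, 0, 0, 0], [2.2, -0.4, 2.7, 0, 0, 0], [3.1, -0.6, 3.7, 0, 0, 0], [4.1, -0.8, 4.6, 0, 0, 0], [5.1, -1.1, 5.4, 0, 0, 0], [6.2, -1.3, 6.1, 0, 0, 0], [7.3, -1.5, 6.8, 0, 0, 0], [8.2, -1.7, 7.3, 0, 0, 0], [8.8, -1.8, 7.6, 0, 0, 0]]])

```text
time: 17.95
ee_pos: [0.5646, -0.0676, 0.3014]
ee_rot: [0.777, 0.63, 0.0, 0.001]
wrist_force: [-9.6, -0.3, 12.9]
grip_width: 0.138
```

```bash
python3 st.py
```

```text
17.95 [ 0.5646 -0.0676  0.3014] [-9.6 -0.3 12.9] 0.13752956109770206 [ 0.33  0.33 -0.42  1.57  0.14  1.27 -0.31]
angle 0.9946824900115436 r 0.24041855184273897
```

Request:
carry_out(motion=[[[0.6, -0.1, 0.4, 0, 0, 0], [1.7, -0.4, 0.9, 0, 0, 0], [2.9, -0.6, 1.4, 0, 0, 0], [4.2, -0.9, 1.8, 0, 0, 0], [5.4, -1.1, 2.1, 0, 0, 0], [6.7, -1.4, 2.3, 0, 0, 0], [7.8, -1.6, 2.4, 0, 0, 0], [8.7, -1.8, 2.5, 0, 0, 0], [9.4, -2.0, 2.5, 0, 0, 0], [9.8, -2.1, 2.5, 0, 0, 0]]])

```text
time: 19.2
ee_pos: [0.6632, -0.0883, 0.3242]
ee_rot: [0.777, 0.63, 0.001, 0.0]
wrist_force: [-1.5, 0.7, 5.8]
grip_width: 0.14
```

Request:
carry_out(motion=[[[0, 0, 0, 0, 0, 0], [0, 0, 0, 0, 0, 0], [0, 0, 0, 0, 0, 0], [0, 0, 0, 0, 0, 0]]])

```text
time: 19.7
ee_pos: [0.6628, -0.0882, 0.3242]
ee_rot: [0.777, 0.63, 0.001, 0.0]
wrist_force: [-1.0, 0.2, 4.8]
grip_width: 0.136
```

```bash
python3 st.py
python3 - <<'E'
from h import *
s=cap('scene'); t=cap('top')
# expected bar ends at angle 1.43 and the hinge
yh=np.array([.2065,.978,0])
g=manip.get_state()['ee_pos']+[0,0,.019]
for k in(-.065,.065): print(np.round(proj(s,g+k*yh),0),np.round(proj(t,g+k*yh),0))
o=np.zeros((590,800,3),np.uint8);o[:,:400]=cv2.resize(s['pixels'][90:270,210:332],(400,590));o[:300,400:]=cv2.resize(t['pixels'][100:250,290:490],(400,300));o[300:550,400:]=cv2.resize(cap('wrist')['pixels'],(400,250))
cv2.imwrite('pics/a5.png',o[:,:,::-1])
E
```

```text
19.7 [ 0.6628 -0.0882  0.3242] [-1.   0.2  4.8] 0.13624716772443873 [ 0.29  0.49 -0.39  1.27  0.18  1.41 -0.29]
angle 1.4265688075950052 r 0.23921363682587687
[236. 127.] [402. 104.]
[251. 146.] [340.  91.]
```

View pics/a5.png

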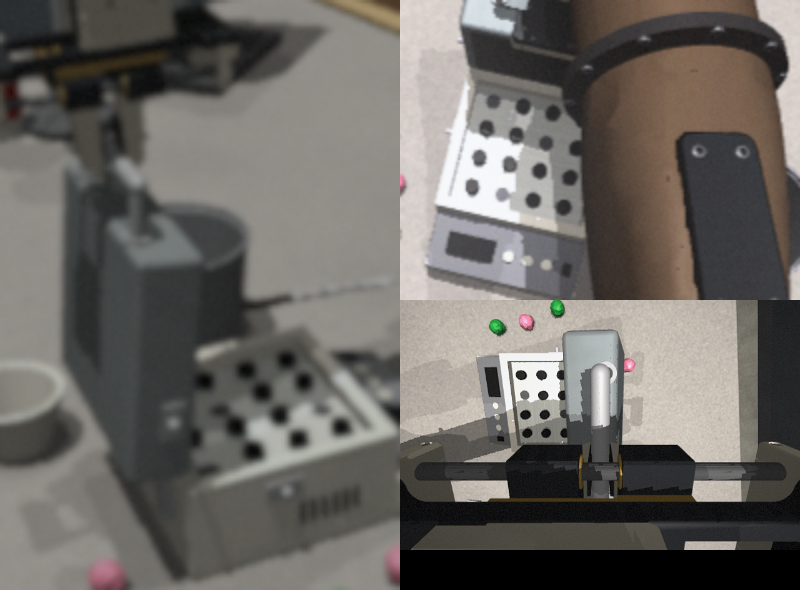

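The picture shows the lid almost upright with the bar between the fingers. The kinematic angle is 1.427 rad and the sideways force is only about 1 N, which fits the balance point. Handing in.

```bash
python3 -c "
from h import *
print(manip.get_state()['dq'].round(4)); print(manip.job_done())"
```

```text
[ 0.0009 -0.0005 -0.0004  0.0011  0.0007 -0.0012 -0.0007]
the job is handed in; nothing more can be done
None
```

The three foil balls are in the bin, and the lid is up at its balance point with the gripper still holding the bar. I handed the job in at about 20 s of the 72 s allowed; the hand-in reports no verdict.

- **Foil balls:** I moved them one at a time, C, then B, then A. A top picture taken while the lid was still closed showed all three in the bin. At the end the arm blocked the top view, so I did not see inside the bin again.
- **Lid:** Worked out from the grip position, it stands at 1.427 rad against the 1.43 target. The arm is still, and the sideways force of about 1 N fits the balance point.
- **Grip:** It is set to 35 N, and the fingers stand at about 13 mm on the 14 mm bar.
- **Disagreement on the way up:** The bar pushed outward on the gripper with about 10–16 N, because my arc was roughly 2 mm too tight. I raised the path for the last stretch, and about 5 N, almost all vertical, remained at the end.
- **Bystanders:** I did not touch the bottle, mortar, spatula or stay on purpose. The mortar looked unmoved in the pictures; I did not measure any of them again at the end.

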